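Run the sheet trimmer's back stop out to its end stop

TASK

Set the bench trimmer's back stop for full-width sheets: with a fingertip press down the round lock button on top of the black block and, keeping it held down, slide the stop away from the blade until it is fully home against the steel end stop at the end of its track, then let the button come up so that the stop is locked there. Leave the blade arm shut, and do not shift, lift or knock over the cups, ramekin, pot and bottle standing around.

Things in the scene. Friction and masses are not known exactly. Their poses are not given: they have to be found in the camera images.
- trimmer: Bench paper trimmer, fixed on the counter: grey board 300 mm (x) by 360 mm (y), flat top 28 mm above the counter. Origin: centre of its underside, at counter height. y runs along the track, from the blade edge (y = -185 mm) to the opposite edge (+180 mm); x runs along the blade, away from the worker. Fence 8 mm high along y at x = 136 mm; clear guard 30 mm high along x at y = -172 mm.
- back_stop (a joint): Slide of the back stop along the trimmer's +y, away from the blade, in m: 0 = nearest the blade (block centre at trimmer x 0, y -70 mm), 0.160 = against the end stop (y +90 mm). Unlocked it slides against about 1.5 N of friction plus 4 N s/m of drag; locked it sits in one of the notches, 5 mm apart (the last at 0.160), and cannot be pushed along.
- stop_block (a point): The back stop itself. Origin: centre of the underside of its black block, 32.5 mm above the counter. The block is 50 mm (x) by 66 mm (y) by 22 mm high; an aluminium cross bar 180 mm long (x), 8 mm thick, 20 mm high is fixed across its blade-side face. It rides on an aluminium track 38 mm wide that lies along the trimmer's y at x = 0.
- end_stop (a point): Top centre of the steel end stop, a bar across the end of the track away from the blade: 44 mm (x) by 14 mm (y), 16 mm above the board. The back stop's block meets its inner face, at trimmer y = 123 mm.
- lock_button (a joint): How far the lock button is pressed, in m: 0 = up (stop locked), 0.006 = fully down; the stop is free beyond 0.0035. Its spring pushes up with about 8 N at the top and 10.5 N fully down. It stays down only while held; let go, it springs up and locks the stop in the nearest notch.
- button_top (a point): Centre of the lock button's flat top; moves with the button and the stop. Grey round button in the middle of the black block, 36 mm across at the foot, bevelled to a flat 28 mm on top; it stands 9 mm above the block (63.5 mm above the counter) when up, 3 mm above it when fully down. A fingertip pressing it down and moving sideways drags the stop along.
- blade_arm (a joint): Steel blade arm on the trimmer's blade edge, hinged at the far (+x) end, with a black grip at the near (-x) end that reaches 65 mm past the front of the board and 86 mm above the counter. 0 = shut, grows as it is raised, in rad. It falls shut by its own weight; it is to stay shut.
- ramekin: Loose small steel ramekin, 64 mm across, 35 mm high, standing on the board's front corner farthest from the blade. Origin: centre of its underside. To be left alone.
- cup_stack: Loose stack of paper cups, 71 mm across, 123 mm high, on the counter beside the board's far edge (trimmer +y). Origin: centre of its underside. To be left alone.
- deli_pot: Loose round lidded plastic pot, 98 mm across, 60 mm high, on the counter behind the fence. Origin: centre of its underside. To be left alone.
- squeeze_bottle: Loose squeeze bottle, 56 mm across, 195 mm high, on the counter beside the board's far edge (trimmer +y), farther from the worker than the cups. Origin: centre of its underside. To be left alone.

How it is judged:
By the outcome, as a careful person would: the job done as asked, in the order asked, and still so for the second after the job is handed in, with the robot touching nothing.
It also fails if it takes over 35 s, if anything falls off the work surface, if the arm or the gripper's body presses on something with over 40 N, if the wrist force passes 120 N, or if a joint passes its speed limit or range.

ROBOT

A 7-joint arm with a two-finger parallel gripper is mounted at the origin on the work surface. World frame = base frame: x ahead of the robot, y to its left, z up, the work surface at z = 0. Lengths are in m, angles in degrees, forces in N, time in s.
With the tool pointing down it reaches from about 0.425 to 0.875 m from the base axis. Payload 4.7 kg.
Tool frame: the origin (TCP) lies midway between the tips of the shut fingers; the grasp point (between the pads) lies 19 mm behind it (env.grip_depth is the distance from the TCP to the grasp point, in m); z points along the fingers, y is the line along which they close (so a half turn about z gives the same grasp; the last joint's range is limited). The gripper opens to 87 mm and grips with 3 to 60 N. Pads are 19 mm wide; open, the fingers measure 117 mm over their backs; the gripper's body (75 mm by 190 mm) begins 51 mm behind the grasp point.
Start: joints at [-63.077, 18.392, -4.016, 83.108, 1.295, 78.541, -3.26], TCP at [0.286, 0.584, 0.198] pointing down, gripper open.
Joint ranges: [-163.93, 163.93], [-17.29, 119.83], [-79.2, 71.16], [3.27, 140.29], [-89.18, 269.18], [5.43, 117.66], [-154.24, 154.24]. Speed limits (degrees/s): [147.25, 147.25, 180, 180, 180, 180, 180].

INTERFACE

Orientations are given as [roll, pitch, yaw] about the fixed x, y, z axes, in that order (R = Rz(yaw) Ry(pitch) Rx(roll)).
In Python, from cell import get_obs, optics, env, nets gives the robot as it stands.
- The arm moves only by the shell command python3 -m creep 'ROWS' [FORCE]. ROWS is JSON, a list of rows, each an object of numbers: "wx", "wy", "wz": the turn, a rotation vector about the tool's x, y, z in degrees; "tx", "ty", "tz": the shift along the tool's x, y, z in mm; "gripper": the opening, from -1 (shut) to 1 (fully open). A call has 1 to 5 rows; each row is the pose to reach, as a shift and turn from the pose commanded when the call began, along the tool's axes at that moment; what a row does not reach only later rows make up. A row lasts 1/12 s, in which the tool goes at most 41.7 mm and 7.16 degrees, less where a joint would pass 70% of its speed; a pose out of reach is approached as far as the arm can. A call with a gripper value outside its range is refused whole. The fingers move at their own pace and stop on an object; FORCE is the grip in N (left out, the last holds). Time passes only in rows, so rows that repeat a pose let the fingers close. It gives the time, the measured TCP pose, the force, the opening and the grip force at its end, in the units of the state.
- get_obs(): the state, without advancing time (a new reading comes with each control period).
- optics.read_camera(name): name is "scene" or "top"; returns (picture, depth): 384x512x3 uint8, red, green, blue; 384x512 float32, m along the optical axis (not along the pixel's ray), 0 where there is no reading.
- optics.camera_info(name): a dict with "fovy" (degrees; the focal length in pixels is half the picture's height over the tangent of half this angle, whatever the lens; pixels are square), "cx", "cy" (the principal point, pixels), "R" (3x3) and "t" (3): a world point X has camera coordinates R X + t. Camera axes: x right, y down, z forward; pixel columns grow to the right and rows downward; lengths in m; the calibration is good to about 2 mm. A picture is of the moment at which its call begins. camera_info takes no time and is no camera call.
- env.sign_off(): hands the job in; it is judged then, once.
Trained networks look in the newest picture that a camera, given by its name, has taken for a name from the list of things; names that differ only in an ending like _2 or _b are one class to them, and where a whole thing is asked for, a point or a joint stands for the part that bears it (a point fixed in the world has none). Each returns a list of dicts, best first, with "confidence" (0 to 1); they miss things now and then, are a little off and sometimes report something else, mostly with a low value. They report only what shows in the picture. A call takes as long as a camera call.
- nets.look_for(query, camera): "point" ([x, y, z] in m, in world coordinates, good to about 4 mm: the middle of the surface that is visible of it).
- nets.place_of(query, camera): "point" ([x, y, z] in m, in world coordinates, good to about 4 mm: a listed point, or the origin of a listed thing).
The state is a dict: "time_s": time; "qpos": joint angles; "joint_velocities": joint speeds; "effort": joint torques, N m; "tool_pos": TCP position; "tool_rot": TCP orientation; "force": force on the tool from outside, world axes, zero at the start; "wrist_torque": the same for the moment, N m; "grip_width": finger opening in m; "grasp_force": force on a finger pad.
Only numpy, scipy, OpenCV 4.12 (cv2) and the standard library are available. Lean on these libraries where they do the work, as an engineer would, in place of code of your own. Each camera call takes 0.05 s, during which the arm holds its last target. There are 200 camera calls.

## Working session

There is one attempt and no reset: what is moved stays moved. The work goes in short steps, Python scripts to look and compute and a shell command to move; the robot and the scene stay as the last step left them, time stands still between calls to the robot, and variables do not carry over. Pictures are saved under pics/ and viewed, at most 10 in all, crops included, and the job is handed in when it is done.

```bash
mkdir -p pics; python3 - <<'E'
from cell import get_obs, optics, env, nets
import cv2
o=get_obs(); print(o['time_s'],o['tool_pos'],o['tool_rot'],o['force'],o['grip_width'])
for c in ['top','scene']:
    p,d=optics.read_camera(c); cv2.imwrite(f'pics/{c}0.png',p[:,:,::-1])
    for q in ['button_top','end_stop','stop_block','trimmer']:
        print(c,q,[(x['point'],x['confidence']) for x in nets.place_of(q,c)[:2]])
for q in ['ramekin','cup_stack','deli_pot','squeeze_bottle']:
    print(q,[(x['point'],x['confidence']) for x in nets.place_of(q,'top')[:1]])
print(get_obs()['time_s'])
E
```

```text
0.0 [0.2859063  0.5830634  0.19655805] [-1.79888684e+02  7.11890765e-03  1.53885877e+02] [-0.5750713   0.16286002 -0.03157722] 0.08710355176950693
top button_top [([0.5662, -0.0076, 0.0625], 0.45)]
top end_stop [([0.5778, 0.1368, 0.0434], 0.65)]
top stop_block [([0.5695, -0.0064, 0.0324], 0.92)]
top trimmer [([0.5672, 0.0086, 0.0005], 0.59)]
scene button_top [([0.5682, 0.0101, 0.0011], 0.48)]
scene end_stop [([0.5805, 0.1372, 0.0411], 0.72)]
scene stop_block [([0.5681, -0.0071, 0.0294], 0.9)]
scene trimmer [([0.5675, 0.0107, 0.0024], 0.92)]
ramekin [([0.4787, 0.1587, 0.0225], 0.74)]
cup_stack [([0.5273, 0.2524, -0.0006], 0.68)]
deli_pot [([0.7663, -0.0546, 0.0023], 0.68)]
squeeze_bottle [([0.6279, 0.2669, -0.0043], 0.84)]
0.7
```

View pics/top0.png

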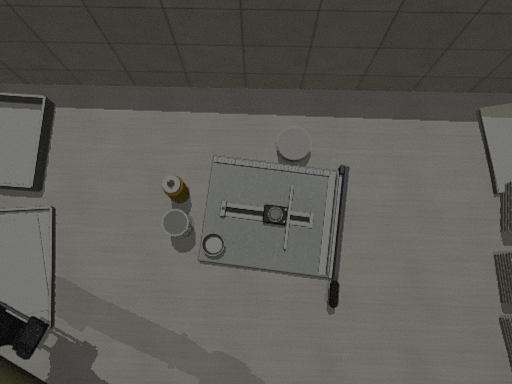

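View pics/scene0.png

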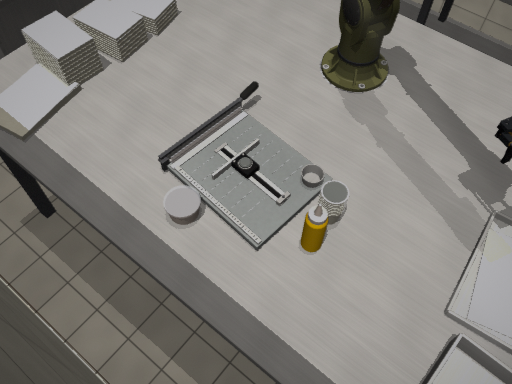

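Top view: button at about (275,214), the track runs left to the end stop at (223,209), with the ramekin at (213,244), cups (176,223) and bottle (176,188) beyond. The blade is at right (340,230) and shut. Next I'll refine the track direction from depth.

```bash
cat > h.py <<'E'
import numpy as np
from cell import optics
def cloud(c):
    p,d=optics.read_camera(c); i=optics.camera_info(c)
    f=p.shape[0]/2/np.tan(np.radians(i['fovy']/2))
    v,u=np.mgrid[:p.shape[0],:p.shape[1]]
    X=np.stack([(u-i['cx'])/f*d,(v-i['cy'])/f*d,d],-1)
    W=(X-np.array(i['t']))@np.array(i['R'])
    W[d==0]=np.nan
    return p,W
E
python3 - <<'E'
import numpy as np,cv2
from h import cloud
from cell import get_obs
for c in ['top','scene']:
    p,W=cloud(c); x,y,z=W[...,0],W[...,1],W[...,2]
    m=((z>.02)&(z<.036)&(abs(x-.567)<.25)&(abs(y)<.25)).astype(np.uint8)
    m=cv2.morphologyEx(m,cv2.MORPH_OPEN,np.ones((5,5)))
    n,l,s,_=cv2.connectedComponentsWithStats(m); k=1+s[1:,4].argmax()
    q=W[l==k]; print(c,'board',cv2.minAreaRect((q[:,:2]*1000).astype(np.float32)),np.median(q[:,2]))
    b=(abs(x-.568)<.03)&(abs(y+.007)<.03)&(z>.0585)&(z<.07); print('button',W[b].mean(0),b.sum())
    b=(abs(x-.578)<.035)&(abs(y-.137)<.02)&(z>.039)&(z<.05); print('end',W[b].mean(0),b.sum())
    b=(abs(x-.575)<.13)&(abs(y+.045)<.04)&(z>.043)&(z<.051)&((abs(x-.575)>.04)); q=W[b]
    print('bar',np.polyfit(q[:,0],q[:,1],1),b.sum())
E
```

```text
top board ((566.0916137695312, 12.507049560546875), (352.3962097167969, 298.8571472167969), 84.09164428710938) 0.027083560263442504
button [ 0.56430075 -0.00633738  0.06207476] 119
end [0.57897859 0.13700131 0.04292925] 69
bar [-0.1027162   0.01461589] 83
scene board ((559.8173828125, 11.631011962890625), (354.9462890625, 287.1705017089844), 83.88844299316406) 0.02789014482902396
button [ 0.56898263 -0.00688711  0.06242558] 102
end [0.58352312 0.13675107 0.04352741] 81
bar [-0.10551234  0.0158721 ] 88
```

```bash
cat > rem.py <<'E'
import sys,numpy as np
from scipy.spatial.transform import Rotation as R
from cell import get_obs
o=get_obs(); T=np.array(eval(sys.argv[1])); r=R.from_euler('xyz',o['tool_rot'],degrees=True)
g=R.from_euler('xyz',[180,0,84.1],degrees=True)
print(round(o['time_s'],2),'pos',o['tool_pos'].round(4),'rot',o['tool_rot'].round(1),'F',o['force'].round(1),'remain mm',(r.inv().apply(T-o['tool_pos'])*1000).round(1),'turn',np.degrees((r.inv()*g).as_rotvec()).round(1))
E
python3 -m creep '[{"tx":-12,"ty":-10,"tz":-15,"wz":3,"gripper":-1},{"tx":-35,"ty":-28,"tz":-35,"wz":7,"gripper":-1},{"tx":-60,"ty":-48,"tz":-40,"wz":11,"gripper":-1},{"tx":-86,"ty":-69,"tz":-40,"wz":15,"gripper":-1},{"tx":-114,"ty":-92,"tz":-40,"wz":20,"gripper":-1}]' 20
python3 rem.py '[0.567,-0.007,0.2]'
```

```text
0.8 pos [0.2861 0.5836 0.1977] rot [180.    0.  153.9] F [-0.1  0.   0.1] remain mm [-512.2 -406.7   -2.3] turn [ 0.  -0.  69.8]validation failed for argument at $[0]...
```

```bash
python3 -m creep '[{"wx":0,"wy":0,"wz":3,"tx":-12,"ty":-10,"tz":-15,"gripper":-1},{"wx":0,"wy":0,"wz":7,"tx":-35,"ty":-28,"tz":-35,"gripper":-1},{"wx":0,"wy":0,"wz":11,"tx":-60,"ty":-48,"tz":-40,"gripper":-1},{"wx":0,"wy":0,"wz":15,"tx":-86,"ty":-69,"tz":-40,"gripper":-1},{"wx":0,"wy":0,"wz":20,"tx":-114,"ty":-92,"tz":-40,"gripper":-1}]' 20
python3 rem.py '[0.567,-0.007,0.2]'
```

```text
time_s: 1.22
tool_pos: [0.3483, 0.4504, 0.2385]
tool_rot: [179.9, -0.0, 133.8]
force: [-0.4, -0.0, 0.4]
grip_width: 0.0616
grasp_force: 0.0
1.22 pos [0.3483 0.4504 0.2385] rot [179.9  -0.  133.8] F [-0.4 -0.   0.4] remain mm [-481.7 -158.5   37.8] turn [ 0.1 -0.1 49.7]
```

```bash
python3 -m creep '[{"wx":0,"wy":0,"wz":4,"tx":-34,"ty":-11,"tz":0,"gripper":-1},{"wx":0,"wy":0,"wz":8,"tx":-68,"ty":-22,"tz":0,"gripper":-1},{"wx":0,"wy":0,"wz":12,"tx":-102,"ty":-33,"tz":0,"gripper":-1},{"wx":0,"wy":0,"wz":16,"tx":-136,"ty":-44,"tz":0,"gripper":-1},{"wx":0,"wy":0,"wz":20,"tx":-170,"ty":-55,"tz":0,"gripper":-1}]' 20
python3 rem.py '[0.567,-0.007,0.2]'
```

```text
time_s: 1.63
tool_pos: [0.4267, 0.2886, 0.238]
tool_rot: [180.0, -0.0, 113.7]
force: [0.9, 0.0, -0.8]
grip_width: 0.0281
grasp_force: 0.0
1.63 pos [0.4267 0.2886 0.238 ] rot [180.   -0.  113.7] F [ 0.9  0.  -0.8] remain mm [-327.     9.7   37.9] turn [ 0.  -0.  29.6]
```

```bash
python3 -m creep '[{"wx":0,"wy":0,"wz":4,"tx":-35,"ty":1,"tz":0,"gripper":-1},{"wx":0,"wy":0,"wz":8,"tx":-70,"ty":2,"tz":0,"gripper":-1},{"wx":0,"wy":0,"wz":12,"tx":-105,"ty":3,"tz":0,"gripper":-1},{"wx":0,"wy":0,"wz":16,"tx":-140,"ty":4,"tz":0,"gripper":-1},{"wx":0,"wy":0,"wz":20,"tx":-175,"ty":5,"tz":0,"gripper":-1}]' 20
python3 rem.py '[0.567,-0.007,0.2]'
```

```text
time_s: 2.05
tool_pos: [0.5022, 0.1306, 0.238]
tool_rot: [180.0, -0.0, 93.7]
force: [1.1, 1.2, 0.1]
grip_width: 0.0015
grasp_force: 0.0
2.05 pos [0.5022 0.1306 0.238 ] rot [180.   -0.   93.7] F [1.1 1.2 0.1] remain mm [-141.5   55.8   38. ] turn [ 0.  -0.   9.6]
```

```bash
python3 -m creep '[{"wx":0,"wy":0,"wz":3,"tx":-33,"ty":13,"tz":5,"gripper":-1},{"wx":0,"wy":0,"wz":6,"tx":-66,"ty":26,"tz":15,"gripper":-1},{"wx":0,"wy":0,"wz":8,"tx":-98,"ty":39,"tz":30,"gripper":-1},{"wx":0,"wy":0,"wz":9,"tx":-125,"ty":49,"tz":45,"gripper":-1},{"wx":0,"wy":0,"wz":9.6,"tx":-141.5,"ty":56,"tz":60,"gripper":-1}]' 20
python3 rem.py '[0.567,-0.007,0.075]'
```

```text
time_s: 2.47
tool_pos: [0.5681, -0.0095, 0.1776]
tool_rot: [179.9, 0.1, 84.0]
force: [-0.3, -0.2, 0.3]
grip_width: 0.0003
grasp_force: 0.0
2.47 pos [ 0.5681 -0.0095  0.1776] rot [1.799e+02 1.000e-01 8.400e+01] F [-0.3 -0.2  0.3] remain mm [  2.6  -1.5 102.6] turn [ 0.1  0.1 -0.1]
```

```bash
python3 -m creep '[{"wx":0,"wy":0,"wz":0,"tx":1,"ty":-1,"tz":25,"gripper":-1},{"wx":0,"wy":0,"wz":0,"tx":2,"ty":-1,"tz":55,"gripper":-1},{"wx":0,"wy":0,"wz":0,"tx":2,"ty":-1,"tz":80,"gripper":-1},{"wx":0,"wy":0,"wz":0,"tx":2,"ty":-1,"tz":98,"gripper":-1},{"wx":0,"wy":0,"wz":0,"tx":2,"ty":-1,"tz":102,"gripper":-1}]' 20
python3 - <<'E'
import cv2
from h import cloud
a=[]
for c,s in [('top',(slice(150,280),slice(180,350))),('scene',(slice(100,230),slice(160,330)))]:
    p,W=cloud(c); a.append(cv2.resize(p[s][:,:,::-1],None,fx=2.3,fy=2.3,interpolation=cv2.INTER_CUBIC))
cv2.imwrite('pics/hover.png',cv2.convertScaleAbs(cv2.hconcat(a),alpha=1.5))
E
python3 rem.py '[0.567,-0.007,0.0635]'
```

```text
time_s: 2.88
tool_pos: [0.5636, -0.0031, 0.0722]
tool_rot: [-179.7, 0.1, 84.3]
force: [0.0, 0.9, 0.6]
grip_width: 0.0004
grasp_force: 0.0
2.98 pos [ 0.5657 -0.0031  0.0751] rot [-179.9    0.    84.3] F [-0.3  0.3  0.7] remain mm [-3.8  1.7 11.6] turn [-0.1  0.   0.2]
```

View pics/hover.png

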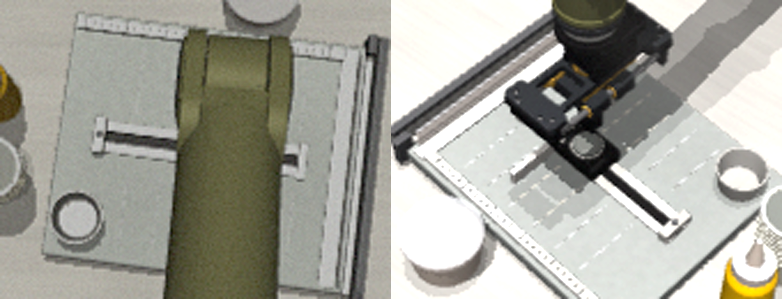

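```bash
python3 - <<'E'
import cv2,numpy as np
from cell import optics,get_obs
p,d=optics.read_camera('scene'); i=optics.camera_info('scene'); f=192/np.tan(np.radians(i['fovy']/2))
def pr(X): c=np.array(i['R'])@X+np.array(i['t']); return c[:2]/c[2]*f+[i['cx'],i['cy']]
T=get_obs()['tool_pos']; print(T,pr(T),pr([.567,-.007,.0635]))
s=6; u0,v0=215,125
a=cv2.resize(p[v0:v0+70,u0:u0+90,::-1],None,fx=s,fy=s,interpolation=cv2.INTER_CUBIC)
a=cv2.convertScaleAbs(a,alpha=1.8,beta=20)
for X,c in [(T,(0,0,255)),(np.array([.567,-.007,.0635]),(0,255,0))]:
    q=(pr(X)-[u0,v0]+.5)*s; cv2.drawMarker(a,tuple(int(k) for k in q),c,cv2.MARKER_CROSS,14,1)
cv2.imwrite('pics/hover2.png',a)
E
```

```text
[ 0.56684826 -0.00305135  0.07641801] [246.34739566 158.91347987] [245.21873791 160.98435404]
```

View pics/hover2.png

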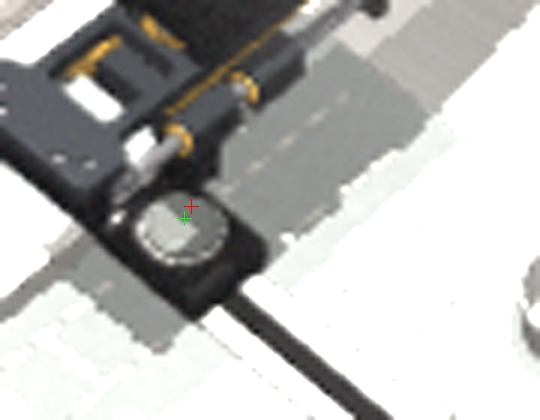

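```bash
python3 - <<'E'
import numpy as np
from h import cloud
from cell import get_obs
p,W=cloud('scene'); x,y,z=W[...,0],W[...,1],W[...,2]
near=(abs(x-.567)<.045)&(abs(y+.007)<.045)
print(get_obs()['tool_pos'])
for lo,hi in [(.053,.0575),(.059,.067),(.067,.075),(.075,.085),(.085,.1),(.1,.12)]:
    b=near&(z>lo)&(z<=hi); q=W[b]
    if len(q): print(lo,hi,len(q),np.percentile(q,[5,50,95],axis=0).round(4)[:,:2].tolist())
v,u=np.mgrid[150:172,236:256]
for r in range(152,170,1): print(r,' '.join('%3d'%(k*1000) for k in np.nan_to_num(z[r,238:256])))
E
```

```text
[ 0.56746367 -0.00300286  0.07713389]
0.053 0.0575 126 [[0.5466, -0.0354], [0.5747, 0.0051], [0.5919, 0.022]]
0.059 0.067 94 [[0.5554, -0.0213], [0.5691, -0.006], [0.5834, 0.0081]]
0.067 0.075 3 [[0.5676, -0.0113], [0.5791, -0.0055], [0.5822, 0.0048]]
0.1 0.12 41 [[0.5615, -0.0104], [0.5753, 0.0044], [0.5787, 0.0088]]
152 187 184 189 185 110 116 115 119 128 125 118 109 111 115  29  28  27  24
153 188 188  49 102 112 111 112 117 122 121 112 107 108 107  28  30  27  25
154 184  47  51  52 102 109 111 114 116 111 102 106 108  24  26  27  26  26
155  49  53   0  54  57  52 107 108 113 110 106 101  23  31  27  25  23  28
156  55  56  56  57  56  55  54 106 107 102  52  27  27  28  25  27  25  26
157  50  53  54  51  56  65  59  64 104 102  51  55  29  29  27  28  28  23
158  54  55  52  62  62  58  63  63  61  61  62  64  57  53  24  27  28  29
159  55  51  64  59  63  60  63  62  62  58  62  64  64  53  57  28  27  31
160  54  61  60  65  64  62  64  61  61  61  63  64  62  58  51  53  29  27
161  51  56  61  61  61  63  64  65  66  64  63  66  63  60  57  55  53  27
162  55  64  63  67  62  65  66  62  60  61  61  69  62  56  53  55  57  53
163  52  59  59  63  63  59  66  59  66  62  62  64  64  60  57  54  54  54
164  53  60  62  64  67  60  64  63  58  66  57  61  61  55  52  51  55  52
165  53  57  58  62  64  61  60  63  63  59  60  61  56  55  53  53  50  58
166  54   0  53  53  61  59  62  58  58  59  60  57  58  59  56  47  53  51
167  50  50  55  52  55  59  57  52  59  58  56  53  57  52  53  54  56  55
168  49  55  57  53  52  55  50  55  56  58  53  51  54  51  48  54  51  52
169  43  50  54  54  50  53  54  56  55  54  53  54  52  54  58  54  50  52
```

Finger surface reads about z 0.10 with the TCP at 0.077, so contact height is uncertain. I'll descend in small steps under force feedback.

```bash
python3 -m creep '[{"wx":0,"wy":0,"wz":0,"tx":-3,"ty":0,"tz":3,"gripper":-1},{"wx":0,"wy":0,"wz":0,"tx":-3,"ty":1,"tz":6,"gripper":-1},{"wx":0,"wy":0,"wz":0,"tx":-3,"ty":1,"tz":8,"gripper":-1},{"wx":0,"wy":0,"wz":0,"tx":-3,"ty":1,"tz":8,"gripper":-1},{"wx":0,"wy":0,"wz":0,"tx":-3,"ty":1,"tz":8,"gripper":-1}]' 20
python3 rem.py '[0.568,-0.007,0.0635]'
python3 -m creep '[{"wx":0,"wy":0,"wz":0,"tx":0,"ty":0,"tz":0,"gripper":-1},{"wx":0,"wy":0,"wz":0,"tx":0,"ty":0,"tz":0,"gripper":-1}]' 20
```

```text
time_s: 3.5
tool_pos: [0.567, -0.0061, 0.0677]
tool_rot: [180.0, -0.0, 84.3]
force: [-1.0, -0.7, -0.4]
grip_width: 0.0008
grasp_force: 0.0
3.5 pos [ 0.567  -0.0061  0.0677] rot [180.   -0.   84.3] F [-1.  -0.7 -0.4] remain mm [-0.8  1.1  4.2] turn [ 0.  -0.   0.2]
time_s: 3.67
tool_pos: [0.5671, -0.0061, 0.0678]
tool_rot: [180.0, -0.0, 84.3]
force: [0.4, -0.7, 0.1]
grip_width: 0.0008
grasp_force: 0.0
```

```bash
python3 -m creep '[{"wx":0,"wy":0,"wz":0,"tx":0,"ty":1,"tz":2,"gripper":-1},{"wx":0,"wy":0,"wz":0,"tx":0,"ty":1,"tz":4,"gripper":-1},{"wx":0,"wy":0,"wz":0,"tx":0,"ty":1,"tz":6,"gripper":-1},{"wx":0,"wy":0,"wz":0,"tx":0,"ty":1,"tz":6,"gripper":-1},{"wx":0,"wy":0,"wz":0,"tx":0,"ty":1,"tz":6,"gripper":-1}]' 20
```

```text
time_s: 4.08
tool_pos: [0.5678, -0.0063, 0.0614]
tool_rot: [-180.0, 0.0, 84.3]
force: [0.1, -0.6, 0.3]
grip_width: 0.0002
grasp_force: 0.0
```

```bash
python3 - <<'E'
import cv2,numpy as np
from h import cloud
from cell import get_obs
p,W=cloud('scene'); z=W[...,2]; u0,v0=205,115
for r in range(150,166): print(r,' '.join('%3d'%(k*1000) for k in np.nan_to_num(z[r,238:256])))
print(W[155:160,244:249].round(3)[:,2].tolist())
a=cv2.resize(p[v0:v0+70,u0:u0+90,::-1],None,fx=8,fy=8,interpolation=cv2.INTER_NEAREST)
cv2.imwrite('pics/h3.png',cv2.LUT(a,(255*(np.arange(256)/255)**.45).astype(np.uint8)))
E
```

```text
150  29 116 161 172 173 175 177 179 179 176 174 169 166 164  28  30  26  25
151  30  27 120 170 176 170 171 171 178 171 170 168 164  27  25  28  28  28
152  27 168 174 175 173 170 169 172 171 163 161 160  28  29  31  26  27  28
153 172 170 174 173 173 121 163 170 169 164 106 109  24  28  27  29  26  23
154 176 173 171 170 103 108 118 162 159 106  99  96  27  29  29  24  28  24
155 173 172 172  93 102 105 107 108 107  98  99  95  24  24  22  26  30  27
156 170 171  83  91  95  98 103 104 102  94  91  93  27  25  32  26  31  29
157  58  57  56  89  91  91  99 102  98  93  85  90  29  26  21  29  31  29
158  53  50  53  62  61  92  95 100  93  90  65  61  54  56  30  28  28  24
159  50  54  61  65  65  64  88  92  88  63  61  63  60  58  53  31  27  29
160  50  57  65  60  62  62  59  92  61  61  63  58  62  53  51  54  30  23
161  53  59  61  63  62  65  65  60  64  66  66  61  62  58  55  53  51  29
162  55  60  63  60  65  62  61  67  63  62  64  60  60  60  54  56  53  50
163  55  58  62  65  62  64  60  65  62  63  63  60  58  58  56  58  52  55
164  53  58  56  59  60  64  61  61  64  60  64  61  60  56  56  53  54  52
165  51  50  58  62  60  61  62  60  65  62  64  61  61  57  58  54  49  54
[[0.575, 0.003, 0.107], [0.575, 0.002, 0.103], [0.575, 0.002, 0.098], [0.575, 0.002, 0.094], [0.575, 0.002, 0.089]]
```

View pics/h3.png

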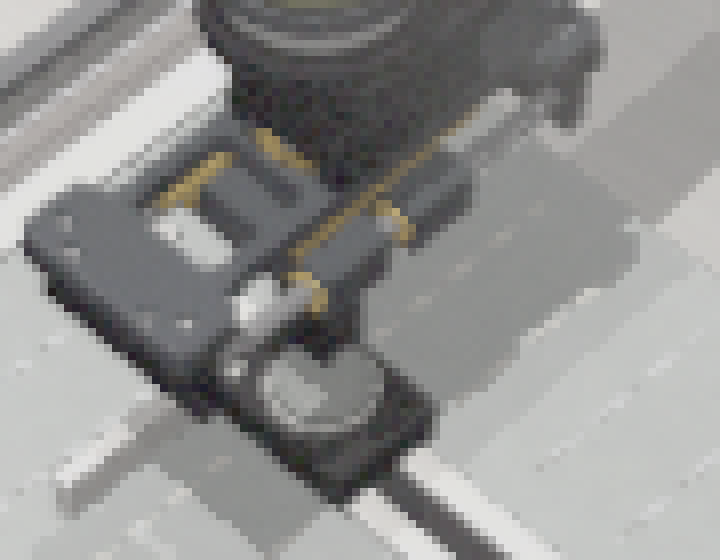

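The fingertip still visibly hangs above the button (finger corner reads z ≈ 0.088, centred laterally), so I'll keep going down with force checks.

```bash
python3 -m creep '[{"wx":0,"wy":0,"wz":0,"tx":0,"ty":0,"tz":2,"gripper":-1},{"wx":0,"wy":0,"wz":0,"tx":0,"ty":0,"tz":4,"gripper":-1},{"wx":0,"wy":0,"wz":0,"tx":0,"ty":0,"tz":4,"gripper":-1}]' 20
```

```text
time_s: 4.38
tool_pos: [0.5677, -0.0062, 0.0572]
tool_rot: [-180.0, 0.0, 84.3]
force: [-0.1, -0.1, -0.4]
grip_width: 0.0003
grasp_force: 0.0
```

```bash
python3 -m creep '[{"wx":0,"wy":0,"wz":0,"tx":0,"ty":0,"tz":2,"gripper":-1},{"wx":0,"wy":0,"wz":0,"tx":0,"ty":0,"tz":4,"gripper":-1},{"wx":0,"wy":0,"wz":0,"tx":0,"ty":0,"tz":4,"gripper":-1}]' 20
```

```text
time_s: 4.63
tool_pos: [0.5677, -0.0062, 0.0532]
tool_rot: [-180.0, 0.0, 84.3]
force: [-0.9, 0.2, -0.4]
grip_width: 0.0003
grasp_force: 0.0
```

```bash
python3 -m creep '[{"wx":0,"wy":0,"wz":0,"tx":0,"ty":0,"tz":2,"gripper":-1},{"wx":0,"wy":0,"wz":0,"tx":0,"ty":0,"tz":4,"gripper":-1},{"wx":0,"wy":0,"wz":0,"tx":0,"ty":0,"tz":6,"gripper":-1},{"wx":0,"wy":0,"wz":0,"tx":0,"ty":0,"tz":6,"gripper":-1}]' 20
python3 - <<'E'
import numpy as np
from h import cloud
p,W=cloud('scene'); z=W[...,2]
for r in range(154,168): print(r,' '.join('%3d'%(k*1000) for k in np.nan_to_num(z[r,238:256])))
E
```

```text
time_s: 4.97
tool_pos: [0.5677, -0.0062, 0.0472]
tool_rot: [-180.0, 0.0, 84.3]
force: [-0.1, 0.1, 0.2]
grip_width: 0.0009
grasp_force: 0.0
154  47  48 103 161 156 157 161 162 165 162 156 152 149  31  25  27  24  25
155  45  56 159 157 156 159 155 159 161 156 152 148  26  29  25  27  27  26
156  57 155 156 151 157 156 151 153 155 151 146  92  29  24  26  27  24  29
157 159 157 156 155 154  97 104 147 146 145  87  89  29  28  32  26  28  29
158 159 159 156  84  87  89  95  97  94  87  83  83  54  52  27  26  31  28
159 159 155  74  74  79  85  89  91  91  84  81  77  62  52  52  25  27  27
160 154  59  64  71  74  79  86  88  84  81  79  77  60  55  52  47  29  29
161  54  55  63  62  65  78  82  82  82  69  63  61  60  56  55  52  55  24
162  52  56  61  64  62  65  71  79  78  61  60  63  62  62  53  55  55  52
163  53  61  62  62  62  65  62  72  73  65  62  62  58  58  53  51  52  54
164  55  60  59  61  62  64  65  64  63  61  60  62  61  54  58  53  54  51
165  56  57  59  57  61  61  58  61  65  63  59  65  62  55  50  53  54  53
166  51  54  53  58  60  60  60  67  61  62  59  60  52  49  57  50  53  55
167  51  54  56  53  57  58  61  60  60  50  52  57  53  54  56  50  55  57
```

```bash
python3 -m creep '[{"wx":0,"wy":0,"wz":0,"tx":0,"ty":0,"tz":2,"gripper":-1},{"wx":0,"wy":0,"wz":0,"tx":0,"ty":0,"tz":4,"gripper":-1},{"wx":0,"wy":0,"wz":0,"tx":0,"ty":0,"tz":6,"gripper":-1},{"wx":0,"wy":0,"wz":0,"tx":0,"ty":0,"tz":6,"gripper":-1}]' 20
```

```text
time_s: 5.35
tool_pos: [0.5677, -0.0062, 0.0412]
tool_rot: [-180.0, 0.0, 84.3]
force: [-0.6, 0.5, -0.4]
grip_width: 0.0002
grasp_force: 0.0
```

```bash
python3 -m creep '[{"wx":0,"wy":0,"wz":0,"tx":0,"ty":0,"tz":1,"gripper":-1},{"wx":0,"wy":0,"wz":0,"tx":0,"ty":0,"tz":3,"gripper":-1},{"wx":0,"wy":0,"wz":0,"tx":0,"ty":0,"tz":3,"gripper":-1}]' 20
```

```text
time_s: 5.6
tool_pos: [0.5683, -0.0062, 0.0391]
tool_rot: [180.0, -0.0, 84.3]
force: [0.5, -0.8, 0.3]
grip_width: 0.0004
grasp_force: 0.0
```

```bash
python3 -m creep '[{"wx":0,"wy":0,"wz":0,"tx":0,"ty":0,"tz":1,"gripper":-1},{"wx":0,"wy":0,"wz":0,"tx":0,"ty":0,"tz":2,"gripper":-1},{"wx":0,"wy":0,"wz":0,"tx":0,"ty":0,"tz":2,"gripper":-1}]' 20; python3 -c "
from cell import get_obs;o=get_obs();print(o['wrist_torque'],o['effort'],o['force'])"
```

```text
time_s: 5.85
tool_pos: [0.5684, -0.0062, 0.0377]
tool_rot: [180.0, -0.0, 84.3]
force: [-2.8, -0.1, 7.5]
grip_width: 0.0004
grasp_force: 3.9
[-0.08935507  0.63718635 -0.01860012] [ 8.15648760e-03 -3.60120749e+01  3.96368712e+00 -2.50432456e+01
 -1.34517895e-01 -8.90667010e-01  5.41107816e-03] [-2.77971507 -0.13665764  7.53005035]
```

```bash
python3 -m creep '[{"wx":0,"wy":0,"wz":0,"tx":0,"ty":0,"tz":2,"gripper":-1},{"wx":0,"wy":0,"wz":0,"tx":0,"ty":0,"tz":4,"gripper":-1},{"wx":0,"wy":0,"wz":0,"tx":0,"ty":0,"tz":6,"gripper":-1},{"wx":0,"wy":0,"wz":0,"tx":0,"ty":0,"tz":6,"gripper":-1}]' 20
```

```text
time_s: 6.18
tool_pos: [0.5684, -0.0062, 0.033]
tool_rot: [180.0, -0.1, 84.3]
force: [-5.3, -0.4, 16.1]
grip_width: 0.0005
grasp_force: 7.8
```

```bash
python3 -m creep '[{"wx":0,"wy":0,"wz":0,"tx":0,"ty":-0.5,"tz":0.5,"gripper":-1},{"wx":0,"wy":0,"wz":0,"tx":3,"ty":-1,"tz":0.5,"gripper":-1},{"wx":0,"wy":0,"wz":0,"tx":7,"ty":-1,"tz":0.5,"gripper":-1},{"wx":0,"wy":0,"wz":0,"tx":11,"ty":-1,"tz":0.5,"gripper":-1},{"wx":0,"wy":0,"wz":0,"tx":15,"ty":-1,"tz":0.5,"gripper":-1}]' 20
python3 - <<'E'
from h import cloud
import numpy as np
from cell import nets,get_obs
print(get_obs()['tool_pos'],get_obs()['force'])
p,W=cloud('scene'); print([(x['point'],x['confidence']) for q in ['stop_block','button_top'] for x in nets.place_of(q,'scene')[:1]])
x,y,z=np.moveaxis(W,-1,0)
b=(abs(x-.575)<.13)&(abs(y+.035)<.04)&(z>.043)&(z<.051)&((abs(x-.575)>.04)); q=W[b]
if b.sum(): print('bar',np.polyfit(q[:,0],q[:,1],1),b.sum())
E
```

```text
time_s: 6.6
tool_pos: [0.5699, 0.0082, 0.033]
tool_rot: [179.9, -0.0, 84.2]
force: [-4.1, -2.0, 15.4]
grip_width: 0.0005
grasp_force: 7.7
[0.56992649 0.00821391 0.03295314] [-4.07200823 -1.97104142 15.35965105]
[([0.5677, 0.0079, 0.0274], 0.78), ([0.5658, 0.0054, 0.0578], 0.41)]
bar [-0.08637585  0.01871273] 36
```

Stop is sliding with the button down. Continuing.

```bash
python3 -m creep '[{"wx":0,"wy":0,"wz":0,"tx":4,"ty":-0.5,"tz":0,"gripper":-1},{"wx":0,"wy":0,"wz":0,"tx":10,"ty":-0.5,"tz":0,"gripper":-1},{"wx":0,"wy":0,"wz":0,"tx":17,"ty":-0.5,"tz":0,"gripper":-1},{"wx":0,"wy":0,"wz":0,"tx":24,"ty":-0.5,"tz":0,"gripper":-1},{"wx":0,"wy":0,"wz":0,"tx":30,"ty":-0.5,"tz":0,"gripper":-1}]' 20
```

```text
time_s: 7.17
tool_pos: [0.5731, 0.0385, 0.033]
tool_rot: [179.8, -0.1, 84.3]
force: [-3.0, -2.4, 14.0]
grip_width: 0.0009
grasp_force: 6.9
```

```bash
python3 -m creep '[{"wx":0,"wy":0,"wz":0,"tx":6,"ty":0,"tz":0,"gripper":-1},{"wx":0,"wy":0,"wz":0,"tx":12,"ty":0,"tz":0,"gripper":-1},{"wx":0,"wy":0,"wz":0,"tx":18,"ty":0,"tz":0,"gripper":-1},{"wx":0,"wy":0,"wz":0,"tx":24,"ty":0,"tz":0,"gripper":-1},{"wx":0,"wy":0,"wz":0,"tx":30,"ty":0,"tz":0,"gripper":-1}]' 20
python3 - <<'E'
from cell import nets,optics
optics.read_camera('scene'); print([(x['point'],x['confidence']) for q in ['stop_block','button_top'] for x in nets.place_of(q,'scene')[:1]])
E
```

```text
time_s: 7.58
tool_pos: [0.5762, 0.0683, 0.033]
tool_rot: [179.8, -0.1, 84.3]
force: [-2.5, -1.8, 13.2]
grip_width: 0.0
grasp_force: 6.7
[([0.5712, 0.0673, 0.0304], 0.54), ([0.5684, 0.0694, 0.0539], 0.5)]
```

```bash
python3 -m creep '[{"wx":0,"wy":0,"wz":0,"tx":5,"ty":0,"tz":0.5,"gripper":-1},{"wx":0,"wy":0,"wz":0,"tx":10,"ty":0,"tz":1,"gripper":-1},{"wx":0,"wy":0,"wz":0,"tx":15,"ty":0,"tz":1,"gripper":-1},{"wx":0,"wy":0,"wz":0,"tx":19,"ty":0,"tz":1,"gripper":-1},{"wx":0,"wy":0,"wz":0,"tx":22,"ty":0,"tz":1,"gripper":-1}]' 20
```

```text
time_s: 8.15
tool_pos: [0.5786, 0.091, 0.033]
tool_rot: [179.8, -0.1, 84.3]
force: [-3.6, -0.9, 18.6]
grip_width: 0.0004
grasp_force: 9.2
```

```bash
python3 -m creep '[{"wx":0,"wy":0,"wz":0,"tx":1.5,"ty":0,"tz":0,"gripper":-1},{"wx":0,"wy":0,"wz":0,"tx":3,"ty":0,"tz":0,"gripper":-1},{"wx":0,"wy":0,"wz":0,"tx":4.5,"ty":0,"tz":0,"gripper":-1},{"wx":0,"wy":0,"wz":0,"tx":6,"ty":0,"tz":0,"gripper":-1}]' 20
```

```text
time_s: 8.48
tool_pos: [0.5792, 0.0966, 0.0329]
tool_rot: [179.8, -0.1, 84.3]
force: [-4.3, -2.1, 19.0]
grip_width: 0.0005
grasp_force: 9.2
```

```bash
python3 -m creep '[{"wx":0,"wy":0,"wz":0,"tx":1,"ty":0,"tz":0,"gripper":-1},{"wx":0,"wy":0,"wz":0,"tx":2,"ty":0,"tz":0,"gripper":-1},{"wx":0,"wy":0,"wz":0,"tx":3,"ty":0,"tz":0,"gripper":-1}]' 20
```

```text
time_s: 8.73
tool_pos: [0.5793, 0.0982, 0.0329]
tool_rot: [179.8, -0.0, 84.2]
force: [-3.5, -4.2, 20.4]
grip_width: 0.0005
grasp_force: 9.8
```

```bash
python3 -m creep '[{"wx":0,"wy":0,"wz":0,"tx":1,"ty":0,"tz":0,"gripper":-1},{"wx":0,"wy":0,"wz":0,"tx":1.5,"ty":0,"tz":0,"gripper":-1},{"wx":0,"wy":0,"wz":0,"tx":1.5,"ty":0,"tz":0,"gripper":-1}]' 20
python3 - <<'E'
import cv2,numpy as np
from h import cloud
p,W=cloud('scene')
a=cv2.resize(p[125:225,220:340,::-1],None,fx=6,fy=6,interpolation=cv2.INTER_CUBIC)
cv2.imwrite('pics/end.png',cv2.LUT(a,(255*(np.arange(256)/255)**.6).astype(np.uint8)))
E
```

```text
time_s: 8.98
tool_pos: [0.5793, 0.0983, 0.0329]
tool_rot: [179.8, 0.1, 84.2]
force: [-4.4, -4.9, 18.4]
grip_width: 0.0003
grasp_force: 10.0
```

View pics/end.png

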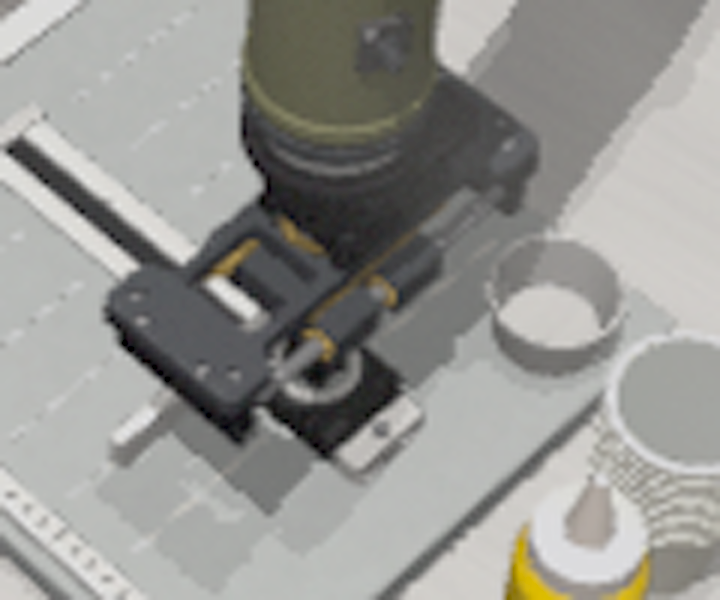

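The block's face is against the end stop at about (380,430), position stalled, lateral force up. Lifting straight up so the button locks.

```bash
python3 -m creep '[{"wx":0,"wy":0,"wz":0,"tx":0,"ty":0,"tz":-3,"gripper":-1},{"wx":0,"wy":0,"wz":0,"tx":0,"ty":0,"tz":-7,"gripper":-1},{"wx":0,"wy":0,"wz":0,"tx":0,"ty":0,"tz":-12,"gripper":-1},{"wx":0,"wy":0,"wz":0,"tx":0,"ty":0,"tz":-25,"gripper":-1},{"wx":0,"wy":0,"wz":0,"tx":0,"ty":0,"tz":-50,"gripper":-1}]' 20
python3 -m creep '[{"wx":0,"wy":0,"wz":0,"tx":-5,"ty":0,"tz":-30,"gripper":-1},{"wx":0,"wy":0,"wz":0,"tx":-30,"ty":-20,"tz":-60,"gripper":-1},{"wx":0,"wy":0,"wz":0,"tx":-65,"ty":-30,"tz":-90,"gripper":-1},{"wx":0,"wy":0,"wz":0,"tx":-100,"ty":-30,"tz":-110,"gripper":-1},{"wx":0,"wy":0,"wz":0,"tx":-130,"ty":-30,"tz":-120,"gripper":-1}]' 20
```

```text
time_s: 9.45
tool_pos: [0.5745, 0.1009, 0.0772]
tool_rot: [-179.7, 0.1, 84.3]
force: [0.0, -0.4, -0.1]
grip_width: 0.0004
grasp_force: 0.0
time_s: 9.87
tool_pos: [0.5346, -0.0257, 0.2025]
tool_rot: [179.8, -0.1, 84.4]
force: [1.4, -1.0, 0.3]
grip_width: 0.0004
grasp_force: 0.0
```

```bash
python3 - <<'E'
import cv2,numpy as np
from h import cloud
from cell import nets,get_obs
a=[]
for c,s in [('top',(slice(150,280),slice(150,300))),('scene',(slice(110,240),slice(210,360)))]:
    p,W=cloud(c); x,y,z=np.moveaxis(W,-1,0)
    a.append(cv2.resize(p[s][:,:,::-1],None,fx=2.6,fy=2.6,interpolation=cv2.INTER_CUBIC))
    b=(abs(x-.578)<.03)&(abs(y-.097)<.03)&(z>.0585)&(z<.07); print(c,'button',W[b].mean(0),np.percentile(W[b][:,2],[50]),b.sum())
    print([(q,nets.place_of(q,c)[:1]) for q in ['stop_block','ramekin','cup_stack']])
cv2.imwrite('pics/fin.png',cv2.convertScaleAbs(cv2.hconcat(a),alpha=1.4))
o=get_obs();print(o['time_s'],o['force'],o['tool_pos'])
E
```

```text
top button [0.57570289 0.09773009 0.06214813] [0.06193378] 115
[('stop_block', [{'point': [0.5786, 0.0972, 0.0334], 'confidence': 0.83}]), ('ramekin', [{'point': [0.4785, 0.1581, 0.0271], 'confidence': 0.79}]), ('cup_stack', [{'point': [0.5284, 0.2553, 0.0002], 'confidence': 0.71}])]
scene button [0.57920075 0.09755889 0.06244594] [0.06217273] 111
[('stop_block', [{'point': [0.5749, 0.0985, 0.0272], 'confidence': 0.94}]), ('ramekin', [{'point': [0.4765, 0.1578, 0.0307], 'confidence': 0.91}]), ('cup_stack', [{'point': [0.5268, 0.2534, 0.0003], 'confidence': 0.63}])]
10.2667 [-0.59152716 -0.34295342  0.14162594] [ 0.53404703 -0.02365207  0.19828781]
```

View pics/fin.png

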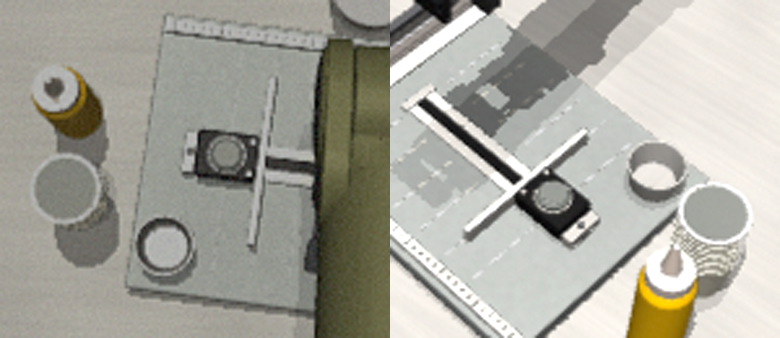

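Both views show the block flush against the end stop and the button back up at its original height (0.062). The ramekin and cups haven't moved, the bottle is standing, and the arm is clear.

```bash
python3 -c "
from cell import env; print(env.sign_off())"
```

```text
the job is handed in; nothing more can be done
None
```

The back stop is home against the end stop with its button up and locked, the cups, ramekin and bottle are undisturbed, the arm stayed well clear of the pot and the shut blade (neither in my final check), and the job is handed in at about 10.3 s of the 35 s allowed.

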